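# Bolt the retaining bar over a bone in the holding jig

## Task

Lock the bone into the holding jig: swing the blue retaining bar over it until the fork at the bar's end faces the brass bolt, slide the bolt fully home into the fork, then turn its red-knobbed handle all the way down into the notch of the barrel, on the side away from where the bar stood open. Let go, leave the bone lying in its cradle, and do not shove the other things on the bench about.

Things in the scene. Friction and masses are not known exactly. Their poses are not given: they have to be found in the camera images.
- jig: Fixed holding jig: plywood board 180 (x) x 340 (y) x 18 mm. Origin: centre of underside, z = 0; x across the board toward the side where the bar stands open, y along it toward the bolt end. In this frame, mm (all heights from z = 0): the bar's pivot is at x 0, y -125; the bolt's axis is along y at x 0, height 64; the bone's cradle (rails along x, 50 apart inside, 34 high) is centred on y -50.
- bolt_notch (a point): The notch in the -x wall of the bolt's steel barrel, at jig x -11, y 83, height 64; 18 mm wide (y 74 to 92). The barrel spans y 66 to 150, x -13 to 13, 78 mm high, on a pedestal 36 mm wide; an open slot along its top guides the upright 8 mm handle stem. Only at the notch can the handle turn down; elsewhere the wall stops it at about 0.35 rad.
- bar (a joint): Angle of the retaining bar about its upright pivot. 0: closed, lying along the jig's +y over the bone with the fork square to the bolt; positive: swung open toward the jig's +x. Range -0.35 to 1.3 rad, with no stop or detent at 0: stiff friction (0.15 N m) keeps it where it is let go.
- bar_knob (a point): Point in the upper half of the black upright grip on the bar, 96 mm above z = 0, on its axis: a cylinder 18 mm across and 36 mm tall, standing on the bar from 70 to 106 mm, 105 mm from the pivot (closed: at jig x 0, y -20). The blue steel bar is 22 mm wide, wider than the grip: fingertips that press on its top (70 mm) drag it along when they open, so stay above it.
- bar_fork (a point): Middle of the open-topped steel fork at the bar's free end, 155 mm from the pivot, 64 mm above z = 0. Two cheeks 18 mm apart receive the 12 mm bolt rod; flared lips at the mouth (175 mm from the pivot) are about 35 mm apart inside, so a bolt up to about 8 mm off centre is led in and nudges the bar straight.
- bolt_tip (a point): Foremost point of the bolt's round-ended brass rod (12 mm diameter). Drawn back it stands at jig y 65, 15 mm clear of the closed bar's lips; fully home at jig y 15, deep in the fork.
- bolt (a joint): Travel of the bolt in m: 0 drawn back, 0.050 fully home (end stop), moving toward the jig's -y. Friction about 1.5 N. The handle can go down into the notch only from 0.042 on.
- bolt_handle (a joint): Angle of the bolt's handle about the rod: 0 upright, positive leaning toward the jig's -x, 1.45 rad fully down in the notch (end stop), nearly level. Friction (0.05 N m) keeps it where it is left.
- bolt_knob (a point): Centre of the red ball, 19 mm diameter, on the end of the handle, 45 mm from the rod's axis by an 8 mm stem. Upright it is 109 mm above z = 0, at jig y 130 with the bolt drawn back and y 80 with the bolt home; fully down it is at jig x -45, 69 mm above z = 0.
- bone: Loose sawn shin bone, cream, 45 x 150 x 29 mm, origin at the centre of its underside, its long y axis along the cradle, lying on the board 18 mm above z = 0. Its top is about 10 mm below the bar. It starts in the cradle and stays there.
- cup_small_a: Bystander: loose narrow bone cup on a black foot, 53 x 74 x 109 mm, behind the jig; origin under its centre.
- cup_small_b: Bystander: loose narrow bone cup on a black foot, 53 x 75 x 111 mm, behind the jig; origin under its centre.
- sanding_block: Bystander: loose cork sanding block, 45 x 88 x 26 mm, left of the jig; origin under its centre.
- bangle_2: Bystander: loose black bangle, 78 mm across, 12 high, right of the jig; origin under its centre.
- wax_tin: Bystander: loose open tin, 65 mm across, 22 high, right of the jig; origin under its centre.
- horn_foot_3: Bystander: loose black horn disc, 62 x 80 x 12 mm, right of the jig; origin under its centre.
- screwdriver: Bystander: loose screwdriver with red handle, 196 mm long, 30 high, far left; origin under its centre.

How it is judged:
By the outcome, as a careful person would: the job done as asked, in the order asked, and still so for the second after the job is handed in, with the robot touching nothing.
It also fails if it takes over 51 s, if anything falls off the work surface, if the arm or the gripper's body presses on something with over 40 N, if the wrist force passes 120 N, or if a joint passes its speed limit or range.

## Robot

A 6-joint arm with a two-finger parallel gripper is mounted at the origin on a cart in front of the work surface, level with it; the furniture and walls round the work are solid. World frame = base frame: x ahead of the robot, y to its left, z up, the work surface at z = 0. Lengths are in m, angles in rad, forces in N, time in s.
With the tool pointing down it reaches from about 0.35 to 0.85 m from the base axis. Payload 8.1 kg.
Tool frame: the origin (TCP) lies at the very end of the fingers, on their centre line; the grasp point (between the pads) lies env.tcp_to_grasp behind it (env.tcp_to_grasp is the distance from the TCP to the grasp point, in m); z points along the fingers, y is the line along which they close (so a half turn about z gives the same grasp; the last joint's range is limited). The gripper opens to 85 mm and grips with 20 to 120 N. Pads are 22 mm wide; open, the fingers measure 114 mm over their backs; the gripper's body (76 mm by 85 mm) begins 54 mm behind the grasp point. The pads swing forward as they close: fully open they stand 13 mm farther back than shut.
Start: joints at [1.124, 0.13, 1.488, -0, 1.523, -0.085], TCP at [0.212, 0.561, 0.231] pointing down, gripper open.
Joint ranges: [-2.96, 2.96], [-0.89, 2.26], [0.02, 2.5], [-1.34, 4.48], [0, 2.73], [-2.66, 2.66]. Speed limits (rad/s): [2.39, 2.39, 2.79, 3.14, 3.14, 3.14].

## Interface

Orientations are given as a rotation vector (axis times angle).
In Python, from station import env gives the robot as it stands.
- The arm moves only by the tool send_rows, never from a script. Its arguments are lists of equal length, an entry for each row: "slide": the shift along the tool's x, y, z in mm, a list of three; "spin": the turn about the tool's z in degrees. A call has 1 to 12 rows; each row is the pose to reach, as a shift and turn from the pose commanded when the call began, along the tool's axes at that moment; what a row does not reach only later rows make up. A row lasts 1/10 s, in which the tool goes at most 50 mm and 8.59 degrees, less where a joint would pass 70% of its speed; a pose out of reach is approached as far as the arm can. A call with a gripper value outside its range is refused whole. "gripper" is the closure in counts, from 0 (fully open) to 255 (shut), set as the call begins (left out, the last holds). The fingers move at their own pace and stop on an object; the grip force is fixed at half the most. Time passes only in rows, so rows that repeat a pose let the fingers close. It gives the time, the measured TCP pose, the force, the opening and the grip force at its end, in the units of the state.
- env.get_obs(): the state, without advancing time (a new reading comes with each control period).
- env.grab_frame(name): name is "scene" or "top" or "wrist"; returns a dict with "image" (384x512x3 uint8, red, green, blue), "mtx" (3x3 intrinsics, pixels), "extrinsics" (4x4, takes a point from world to camera coordinates). Camera axes: x right, y down, z forward; pixel columns grow to the right and rows downward; lengths in m; the calibration is good to about 2 mm. A picture is of the moment at which its call begins. There is no depth.
- env.finish_job(): hands the job in; it is judged then, once.
The state is a dict: "time_s": time; "q": joint angles; "qvel": joint speeds; "joint_efforts": joint torques, N m; "eef_pos": TCP position; "eef_rot": TCP orientation; "force": force on the tool from outside, world axes, zero at the start; "moment": the same for the moment, N m; "width": opening from 0.0 (shut) to 1.0 (fully open); "finger_force": force on a finger pad.
Only numpy, scipy, OpenCV 4.12 (cv2) and the standard library are available. Lean on these libraries where they do the work, as an engineer would, in place of code of your own. Each camera call takes 0.05 s, during which the arm holds its last target. There are 200 camera calls.

## Working session

There is one attempt and no reset: what is moved stays moved. The work goes in short steps, Python scripts to look and compute and a tool call to move; the robot and the scene stay as the last step left them, time stands still between calls to the robot, and variables do not carry over. Pictures are saved under pics/ and viewed, at most 10 in all, crops included, and the job is handed in when it is done.

Besides the shell and the picture viewer there is one more tool, called after "Call:" as name(argument=value, ...) on one line, values as JSON. send_rows: Moves the arm, as the interface text tells. Its arguments: {"type":"object","properties":{"slide":{"type":"array","items":{"type":"array","items":{"type":"number"}}},"spin":{"type":"array","items":{"type":"number"}},"gripper":{"type":"number"}},"required":["slide","spin"]}

```bash
mkdir -p pics; ls; python3 - <<'E'
from station import env
import cv2,numpy as np
print(env.tcp_to_grasp,env.get_obs())
for n in("scene","top"):
    f=env.grab_frame(n); cv2.imwrite(f"pics/{n}0.png",f["image"][:,:,::-1]); np.savez(f"pics/{n}0.npz",**f)
    print(n,f["mtx"].round(1).tolist(),f["extrinsics"].round(3).tolist())
E
```

```text
pics
0.0187 {'time_s': 0.0, 'q': array([ 1.12359318e+00,  1.31153625e-01,  1.48928507e+00,  2.50668743e-05,
        1.52297462e+00, -8.53979803e-02]), 'qvel': array([ 0.00103161,  0.00158288, -0.00028959, -0.00047741,  0.00134227,
       -0.00161156]), 'joint_efforts': array([ 7.00832697e-04, -5.69386089e+01, -5.00570726e+01,  9.58537203e-05,
        1.44327982e-02, -1.32480599e-05]), 'eef_pos': array([0.21211236, 0.56067744, 0.23024574]), 'eef_rot': array([-5.65138615e-01, -3.08983061e+00,  2.74828144e-03]), 'force': array([1.04836628, 0.8392834 , 0.55316735]), 'moment': array([-0.01982999, -0.02161432, -0.0328834 ]), 'finger_force': 0.0, 'width': 1.0023250315727243}
scene [[407.3, 0.0, 259.5], [0.0, 407.3, 188.4], [0.0, 0.0, 1.0]] [[0.538, -0.843, -0.006, -0.321], [-0.539, -0.339, -0.771, 0.422], [0.648, 0.419, -0.637, 1.33], [0.0, 0.0, 0.0, 1.0]]
top [[377.4, 0.0, 260.7], [0.0, 377.4, 181.6], [0.0, 0.0, 1.0]] [[0.018, -1.0, 0.009, 0.018], [-0.993, -0.019, -0.119, 0.647], [0.119, -0.006, -0.993, 1.658], [0.0, 0.0, 0.0, 1.0]]
```

View pics/top0.png

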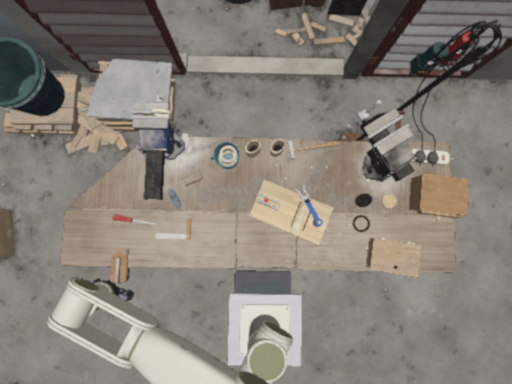

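View pics/scene0.png

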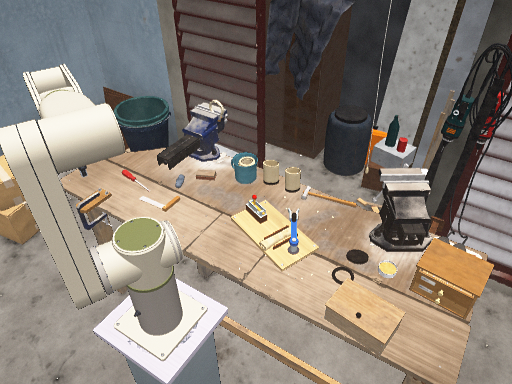

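Top view: board centre is near (291,211), the blue bar's pivot is near (318,222) with its end at (304,190), and the red knob is near (267,200). So jig +y runs image-left and up, with yaw about -23°. Next I'll measure.

```bash
cat > h.py <<'E'
import cv2,numpy as np
from scipy.spatial.transform import Rotation as R
def ray(f,uv):
    E=f["extrinsics"];Rm=E[:3,:3];o=-Rm.T@E[:3,3]
    d=Rm.T@np.linalg.inv(f["mtx"])@np.array([*uv,1.]);return o,d/np.linalg.norm(d)
def plane(f,uv,z):
    o,d=ray(f,uv);return o+d*(z-o[2])/d[2]
def proj(f,p):
    c=f["mtx"]@(f["extrinsics"]@np.array([*p,1.]))[:3];return c[:2]/c[2]
def tri(r1,r2):
    (a,u),(b,v)=r1,r2
    s=np.linalg.lstsq(np.stack([u,-v],1),b-a,rcond=None)[0]
    p,q=a+s[0]*u,b+s[1]*v;return (p+q)/2,np.linalg.norm(p-q)
def blobs(img,cond,roi,minA=4):
    x0,y0,x1,y1=roi;m=np.zeros(img.shape[:2],np.uint8);m[y0:y1,x0:x1]=cond[y0:y1,x0:x1]
    n,l,s,c=cv2.connectedComponentsWithStats(m);return [(s[i,4],c[i]) for i in range(1,n) if s[i,4]>=minA],m
E
python3 - <<'E'
from h import *
T=dict(np.load("pics/top0.npz"));S=dict(np.load("pics/scene0.npz"))
def hsv(f):return cv2.cvtColor(f["image"],cv2.COLOR_RGB2HSV)
ht,hs=hsv(T),hsv(S)
red=lambda h:(((h[...,0]<6)|(h[...,0]>172))&(h[...,1]>140)&(h[...,2]>80))
blue=lambda h:((h[...,0]>100)&(h[...,0]<125)&(h[...,1]>120)&(h[...,2]>60))
rt,rs=(240,170,340,250),(225,185,325,275)
for n,g in(("red",red),("blue",blue)):
    for nm,h,r in(("top",ht,rt),("scene",hs,rs)):
        b,m=blobs(h,g(h),r);print(n,nm,[(a,c.round(1)) for a,c in b])
a=max(blobs(ht,red(ht),rt)[0],key=lambda t:t[0])[1];b=max(blobs(hs,red(hs),rs)[0],key=lambda t:t[0])[1]
print("knob",tri(ray(T,a),ray(S,b)), plane(T,a,.109))
print("hsv board",ht[225,290],ht[235,300],"bench",ht[230,230],ht[200,380])
big=cv2.resize(T["image"][170:250,240:345],None,fx=5,fy=5,interpolation=cv2.INTER_CUBIC)
big2=cv2.resize(S["image"][185:275,220:330],None,fx=5,fy=5,interpolation=cv2.INTER_CUBIC)
c=np.zeros((860,550,3),np.uint8);c[:400,:525]=big;c[405:855,:550]=big2
c2=np.zeros((450,800,3),np.uint8)
cv2.imwrite("pics/crop1.png",cv2.resize(c,(384,600))[:,:,::-1])
big=cv2.resize(T["image"][170:250,240:345],None,fx=7,fy=7,interpolation=cv2.INTER_CUBIC);cv2.imwrite("pics/crop2.png",big[:,:,::-1])
E
```

```text
red top [(np.int32(6), array([266. , 199.5]))]
red scene [(np.int32(16), array([254. , 196.5]))]
blue top [(np.int32(70), array([312.8, 212.8]))]
blue scene [(np.int32(145), array([293.5, 233. ]))]
knob (array([0.5622326 , 0.00528726, 0.1099846 ]), np.float64(0.0024084463154308597)) [0.56157722 0.0062291  0.109     ]
hsv board [ 17  69 191] [ 19  60 210] bench [ 17  41 181] [ 14  37 152]
```

View pics/crop2.png

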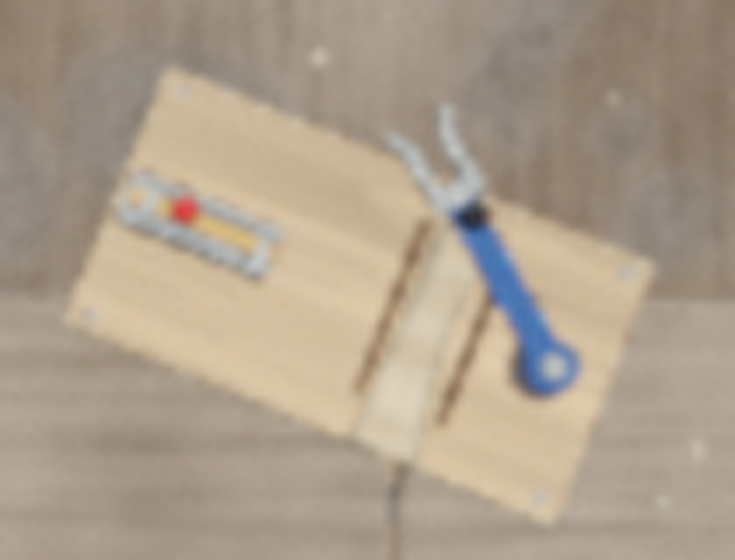

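The crop is scaled 7x from offset (240,170). Board corners are at about (170,66), (654,265), (552,522) and (66,322). The pivot is near (549,367), the black grip near (473,214), the red knob at (183,209), and the fork mouth at (390,135)–(447,105).

```bash
python3 - <<'E'
from h import *
from station import env
T=dict(np.load("pics/top0.npz"))
px=lambda u,v:((u+.5)/7-.5+240,(v+.5)/7-.5+170)
C=[plane(T,px(*p),.018)[:2] for p in((170,66),(654,265),(552,522),(66,322))]
print(np.round(C,4),[np.linalg.norm(C[i]-C[i-1]).round(4) for i in range(4)])
M=np.array([[90,170],[90,-170],[-90,-170],[-90,170]])/1e3
c=np.mean(C,0);D=np.array(C)-c
yaw=np.arctan2((M[:,0]*D[:,1]-M[:,1]*D[:,0]).sum(),(M*D).sum())
print("jig",c,yaw,np.degrees(yaw))
Q=np.array([[np.cos(yaw),-np.sin(yaw)],[np.sin(yaw),np.cos(yaw)]])
J=lambda p:(Q.T@(np.array(p)[:2]-c)*1e3).round(1)
print("knob jig (0,130)",J((.5619,.0057)))
pv=plane(T,px(549,367),.072);print("pivot (0,-125)",J(pv))
g=plane(T,px(473,214),.106);print("grip",J(g),g,"ang",np.arctan2(J(g)[0],J(g)[1]+125))
m=plane(T,px(419,120),.064);print("mouth",J(m),"ang",np.arctan2(J(m)[0],J(m)[1]+125))
o=env.get_obs();t=R.from_rotvec(o["eef_rot"]).as_matrix();print(t.round(3))
E
```

```text
[[ 0.6615  0.0156]
 [ 0.5379 -0.2992]
 [ 0.3728 -0.2332]
 [ 0.4943  0.0796]] [np.float64(0.179), np.float64(0.3382), np.float64(0.1778), np.float64(0.3356)]
jig [ 0.51662656 -0.10930043] -0.3726635472973998 -21.352048438514945
knob jig (0,130) [  0.3 123.6]
pivot (0,-125) [  -1.9 -122.5]
grip [ 64.8 -40.5] [ 0.56228287 -0.1706065   0.106     ] ang 0.6542069356722299
mouth [112.   9.] ang 0.6962045508057152
[[-0.935  0.354 -0.001]
 [ 0.354  0.935 -0.002]
 [ 0.    -0.002 -1.   ]]
```

The sizes check out: the board measures 0.338 x 0.178, the grip is at about 104 mm radius, and the bar stands near 0.67 rad. I'll move above the grip and turn the tool so the fingers close along the bar.

Call:
send_rows(slide=[[-36,-34,2],[-72,-68,4],[-108,-102,6],[-144,-136,8],[-180,-170,10],[-216,-204,12],[-252,-238,14],[-288,-272,16],[-324,-306,18],[-360,-340,20],[-396,-374,22],[-432,-408,24]], spin=[3,6,9,12,15,18,21,24,27,30,33,36])

```text
time_s: 1.3
eef_pos: [0.4723, 0.0246, 0.2071]
eef_rot: [-1.496, -2.763, -0.0]
force: [1.2, -0.1, 1.0]
width: 1.002
finger_force: 0.0
```

Call:
send_rows(slide=[[-48,-7,1],[-96,-14,2],[-143,-21,3],[-182,-27,4],[-205,-30,5],[-212,-31,5],[-212,-31,5]], spin=[1,2,3,3,3,3,3])

```text
time_s: 2.0
eef_pos: [0.5621, -0.168, 0.2016]
eef_rot: [-1.565, -2.722, 0.0]
force: [-1.0, 0.8, -0.4]
width: 0.999
finger_force: 0.0
```

```bash
python3 - <<'E'
from h import *
from station import env
f=env.grab_frame("wrist");np.savez("pics/w1.npz",**f);cv2.imwrite("pics/w1.png",f["image"][:,:,::-1])
o=env.get_obs();print(o["eef_pos"],o["eef_rot"])
E
```

```text
[ 0.56194675 -0.16710372  0.20179263] [-1.56415467e+00 -2.72299083e+00 -2.31792405e-04]
```

View pics/w1.png

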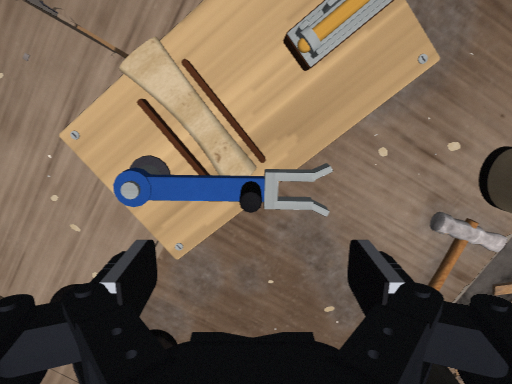

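The wrist view shows the pivot at (128,189), the black grip's top at about (250,203), and the fork mouth around (328,190). The rod tip is at (303,44), and board corners are visible at about (61,135), (178,259) and (440,60).

```bash
python3 - <<'E'
from h import *
f=dict(np.load("pics/w1.npz"));im=f["image"];h=cv2.cvtColor(im,cv2.COLOR_RGB2HSV)
m=((im.max(2)<45)).astype(np.uint8);b,mm=blobs(h,m,(232,170,270,220),20)
ys,xs=np.nonzero(mm);print("black",xs.min(),xs.max(),ys.min(),ys.max(),b)
C=[plane(f,p,.018)[:2] for p in((440,60),(178,259),(61,135))]
L=np.linalg.norm;print(np.round(C,4),L(C[0]-C[1]),L(C[1]-C[2]))
M=np.array([[90,170],[90,-170],[-90,-170]])/1e3
c0=np.mean(C,0);m0=M.mean(0);D=C-c0;N=M-m0
yaw=np.arctan2((N[:,0]*D[:,1]-N[:,1]*D[:,0]).sum(),(N*D).sum())
Q=np.array([[np.cos(yaw),-np.sin(yaw)],[np.sin(yaw),np.cos(yaw)]]);c=c0-Q@m0
print("jig",c,np.degrees(yaw))
J=lambda p:(Q.T@(np.array(p)[:2]-c)*1e3).round(1)
print("pivot",J(plane(f,(128,189),.073)),"mouth",J(plane(f,(328,190),.066)), "tip(0,65)",J(plane(f,(303,45),.070)))
r=9*f["mtx"][0,0]/1e3/(f["extrinsics"]@np.array([.56,-.17,.106,1]))[2];print("grip top radius px",r)
for uv in((251,ys.max()-r),(251,202)):
    g=plane(f,uv,.106);a=J(g)-[0,-125];print("grip",g,J(g),L(a),np.arctan2(*a))
W=lambda p:c+Q@(np.array(p)/1e3)
print("closed grip",W((0,-20)),"knob",W((0,130)),W((0,80)),"proj knob",proj(f,[*W((0,130)),.109]))
E
```

```text
black 240 261 181 211 [(np.int32(537), array([250.37616387, 196.62383613]))]
[[ 0.6641  0.0132]
 [ 0.5433 -0.2975]
 [ 0.3797 -0.2341]] 0.33336454571278007 0.17544186795376426
jig [ 0.52150686 -0.10913473] -21.16576589720463
pivot [  -2.5 -128.2] mouth [109.8   8.1] tip(0,65) [-1.  60.6]
grip top radius px 11.692821356540165
grip [ 0.5655347  -0.17302829  0.106     ] [ 64.1 -43.7] 103.53018883398214 0.6676510021908002
grip [ 0.56663259 -0.17491431  0.106     ] [ 65.8 -45. ] 103.58397559468357 0.6883106762105506
closed grip [ 0.51428551 -0.12778552] knob [0.56844562 0.01209543] [ 0.55039225 -0.03453155] proj knob [401.64538027 -38.2840412 ]
```

Call:
send_rows(slide=[[-4,0,30],[-8,0,65],[-8,0,95],[-8,0,113],[-8,0,121],[-8,0,121]], spin=[0,0,0,0,0,0])

```text
time_s: 2.65
eef_pos: [0.5655, -0.173, 0.0804]
eef_rot: [-1.562, -2.723, 0.0]
force: [-0.2, 0.0, 0.3]
width: 0.999
finger_force: 0.0
```

Call:
send_rows(slide=[[0,0,0],[0,0,0],[0,0,0],[0,0,0],[0,0,0],[0,0,0],[0,0,0],[0,0,0]], spin=[0,0,0,0,0,0,0,0], gripper=255)

```text
time_s: 3.45
eef_pos: [0.5652, -0.1759, 0.0822]
eef_rot: [-1.565, -2.723, 0.004]
force: [-10.2, -4.3, 9.3]
width: 0.187
finger_force: 59.0
```

```bash
python3 - <<'E'
from h import *
from station import env
f=env.grab_frame("wrist");np.savez("pics/w2.npz",**f);cv2.imwrite("pics/w2.png",f["image"][:,:,::-1])
o=env.get_obs();print(o["eef_pos"],o["eef_rot"],o["width"]*85,o["force"])
E
```

```text
[ 0.56523532 -0.17593873  0.08223998] [-1.56477185 -2.72298461  0.0041888 ] 15.853299841158286 [-10.48460955  -4.32636341   9.55269136]
```

View pics/w2.png

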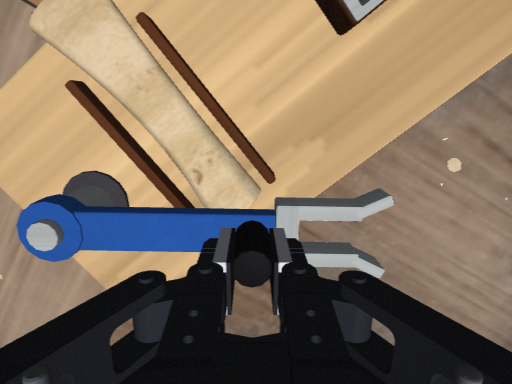

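The grip is held (pads closed on it at about 250,255) and the bar lies exactly along the closing line. I'll swing it along a 105 mm arc, turning the tool with it.

```bash
python3 -c "
import numpy as np
p=np.radians([3,7,11,15,19,23,27,31,34.5,37,38.3,38.7]);print(np.c_[105*np.sin(p),105*(np.cos(p)-1)].round(1).tolist())"
```

```text
[[5.5, -0.1], [12.8, -0.8], [20.0, -1.9], [27.2, -3.6], [34.2, -5.7], [41.0, -8.3], [47.7, -11.4], [54.1, -15.0], [59.5, -18.5], [63.2, -21.1], [65.1, -22.6], [65.7, -23.1]]
```

Call:
send_rows(slide=[[5.5,-0.1,0],[12.8,-0.8,0],[20,-1.9,0],[27.2,-3.6,0],[34.2,-5.7,0],[41,-8.3,0],[47.7,-11.4,0],[54.1,-15,0],[59.5,-18.5,0],[63.2,-21.1,0],[65.1,-22.6,0],[65.7,-23.1,0]], spin=[-3,-7,-11,-15,-19,-23,-27,-31,-34.5,-37,-38.3,-38.7])

```text
time_s: 4.7
eef_pos: [0.5138, -0.13, 0.0823]
eef_rot: [0.573, 3.087, -0.001]
force: [-1.2, -2.5, 5.3]
width: 0.185
finger_force: 58.9
```

Call:
send_rows(slide=[[0,0,0],[0,0,0],[0,0,0]], spin=[0,0,0])

```text
time_s: 5.0
eef_pos: [0.5138, -0.13, 0.0823]
eef_rot: [0.574, 3.088, -0.001]
force: [-2.2, -2.6, 6.8]
width: 0.188
finger_force: 59.0
```

```bash
python3 - <<'E'
from h import *
from station import env
f=env.grab_frame("wrist");np.savez("pics/w3.npz",**f);cv2.imwrite("pics/w3.png",f["image"][:,:,::-1])
o=env.get_obs();print(o["eef_pos"],o["eef_rot"],o["width"]*85,o["force"])
E
```

```text
[ 0.5137966  -0.13000713  0.08225515] [ 5.74358598e-01  3.08756011e+00 -1.23906233e-03] 15.696457561462656 [-2.20776761 -1.36401248  7.71557556]
```

View pics/w3.png

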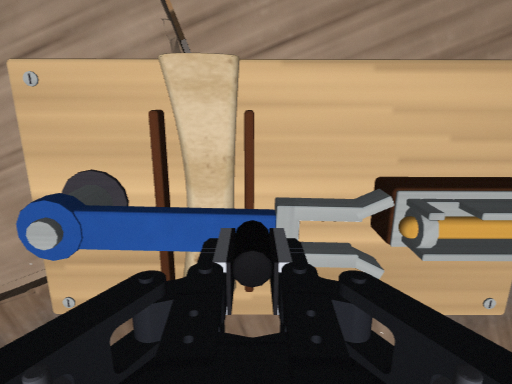

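The bar lies over the bone, with the fork facing the bolt. The rod axis is at v≈228 and the cheek gap is centred at about (330,231). I'll quantify the bar's angle against the board edge and the bolt axis.

```bash
python3 - <<'E'
from h import *
f=dict(np.load("pics/w3.npz"));im=f["image"];h=cv2.cvtColor(im,cv2.COLOR_RGB2HSV).astype(int)
ang=lambda P:np.degrees(np.arctan2(*(np.polyfit(np.array(P)[:,1],np.array(P)[:,0],1)[:1].tolist()+[1.])))
# board far edge (jig -x): light wood begins
E=[]
for u in range(30,500,10):
    if 145<u<260: continue
    g=np.diff(im[40:75,u].astype(int).sum(1)); E.append(plane(f,(u,40+np.argmax(g)+.5),.018)[:2])
blue=(h[...,0]>100)&(h[...,0]<125)&(h[...,1]>150)&(h[...,2]>90)
B=[]
for u in range(95,205,5):
    v=np.nonzero(blue[195:260,u])[0]+195; B.append((plane(f,(u,v.min()),.070)[:2]+plane(f,(u,v.max()),.070)[:2])/2)
org=(h[...,0]>10)&(h[...,0]<28)&(h[...,1]>170)&(h[...,2]>120)
K=[]
for u in range(442,510,4):
    v=np.nonzero(org[205:250,u])[0]+205
    if len(v)>5: K.append(plane(f,(u,v.mean()),.068)[:2])
print("angles of edge, bar, rod vs y (deg)",ang(E),ang(B),ang(K),len(K))
a=np.radians(ang(E));y=np.array([np.sin(a),np.cos(a)]);x=np.array([y[1],-y[0]])
e=np.median(np.array(E)@x)
tip=plane(f,(401,228),.064)[:2]
P=plane(f,(45,236),.075)[:2]
print("jig x of bar,rod mm",((np.mean(B,0)@x-e)*1e3-90),((np.mean(K,0)@x-e)*1e3-90),"pivot",(P@x-e)*1e3-90)
print("tip",tip,"tip-pivot along y (190)",(tip-P)@y*1e3)
mid=[(plane(f,(u,a),.072)[:2]+plane(f,(u,b),.072)[:2])/2@x*1e3-e*1e3-90 for u,a,b in((320,220,243),(345,220,243))];print("fork mid jig x",mid)
print("tool y angle",np.degrees(np.arctan2(*(R.from_rotvec([.5744,3.0876,-.0012]).as_matrix()[:2,1]))))
E
```

```text
angles of edge, bar, rod vs y (deg) 21.170844247592143 22.306859525649443 21.10316548111005 17
jig x of bar,rod mm -0.7161335732579772 -1.9130331424649683 pivot -0.03235707496187956
tip [ 0.54188103 -0.05482985] tip-pivot along y (190) 183.7736136218476
fork mid jig x [np.float64(-1.5186008595979956), np.float64(-1.5531375619137862)]
tool y angle 21.077051151793217
```

Fork and rod are aligned within about 0.5 mm (bar error at most 1°, well inside the lead-in). I'll release, rise and move over the bolt knob.

Call:
send_rows(slide=[[0,0,0],[0,0,0],[0,0,0],[0,0,0],[0,0,0]], spin=[0,0,0,0,0], gripper=0)

```text
time_s: 5.55
eef_pos: [0.5132, -0.1293, 0.0811]
eef_rot: [-0.573, -3.089, -0.0]
force: [0.5, 0.4, -0.4]
width: 0.989
finger_force: 0.0
```

Call:
send_rows(slide=[[0,0,-15],[0,0,-50],[1,10,-80],[1,50,-100],[1,90,-105],[1,125,-105],[1,142,-105],[1,146,-105],[1,146,-105],[1,146,-105]], spin=[0,0,0,0,0,0,0,0,0,0])

```text
time_s: 6.55
eef_pos: [0.5644, 0.0061, 0.1862]
eef_rot: [-0.575, -3.088, 0.001]
force: [0.4, -0.2, 0.7]
width: 1.002
finger_force: 0.0
```

```bash
python3 - <<'E'
from h import *
from station import env
f=env.grab_frame("wrist");np.savez("pics/w4.npz",**f);cv2.imwrite("pics/w4.png",f["image"][:,:,::-1])
o=env.get_obs();print(o["eef_pos"],o["eef_rot"],o["width"]*85,o["force"])
h=cv2.cvtColor(f["image"],cv2.COLOR_RGB2HSV)
b,m=blobs(h,((h[...,0]<6)|(h[...,0]>172))&(h[...,1]>150)&(h[...,2]>80),(100,60,420,330),60)
for a,c in b:
    g=plane(f,c,.109);d=R.from_rotvec(o["eef_rot"]).inv().apply(g-o["eef_pos"]);print(a,c,g,"tool mm",d*1e3)
E
```

```text
[0.56433304 0.00591998 0.18612103] [-5.75159653e-01 -3.08789164e+00  8.78993036e-04] 84.76597904089371 [-0.26654397  0.87681834  0.50850761]
512 [250.25       199.15039062] [0.56502913 0.00496912 0.109     ] tool mm [-1.02873429 -0.58568201 77.12095187]
```

View pics/w4.png

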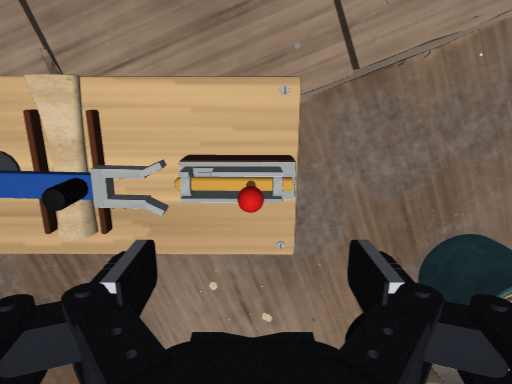

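The red ball is at (250,199), 1 mm from the tool axis. The fork sits square to the rod and the bar stayed put on release. I'll descend and grip the ball.

Call:
send_rows(slide=[[-1,0,30],[-1,0,65],[-1,0,86],[-1,0,95],[-1,0,95],[-1,0,95]], spin=[0,0,0,0,0,0])

```text
time_s: 7.2
eef_pos: [0.5665, 0.0063, 0.0926]
eef_rot: [0.574, 3.087, 0.0]
force: [0.9, -0.2, 0.7]
width: 1.001
finger_force: 0.0
```

Call:
send_rows(slide=[[0,0,0],[0,0,0],[0,0,0],[0,0,0],[0,0,0],[0,0,0],[0,0,0]], spin=[0,0,0,0,0,0,0], gripper=255)

```text
time_s: 7.9
eef_pos: [0.566, 0.0068, 0.0918]
eef_rot: [0.573, 3.088, -0.0]
force: [-1.5, 0.1, 5.0]
width: 0.184
finger_force: 58.4
```

Call:
send_rows(slide=[[0,-4,0],[0,-9,0],[0,-14,0],[0,-19,0],[0,-24,0],[0,-29,0],[0,-34,0],[0,-39,0],[0,-44,0],[0,-48,0],[0,-51,0],[0,-51,0]], spin=[0,0,0,0,0,0,0,0,0,0,0,0])

```text
time_s: 9.1
eef_pos: [0.5489, -0.0376, 0.0919]
eef_rot: [0.572, 3.086, 0.01]
force: [7.5, 17.0, 1.8]
width: 0.18
finger_force: 58.8
```

Call:
send_rows(slide=[[0,0,0],[0,0,0]], spin=[0,0])

```text
time_s: 9.3
eef_pos: [0.5489, -0.0375, 0.0919]
eef_rot: [0.571, 3.087, 0.009]
force: [5.7, 15.8, 3.2]
width: 0.182
finger_force: 58.8
```

```bash
python3 - <<'E'
from h import *
from station import env
f=env.grab_frame("wrist");np.savez("pics/w5.npz",**f);cv2.imwrite("pics/w5.png",f["image"][:,:,::-1])
o=env.get_obs();print(o["eef_pos"],o["eef_rot"],o["width"]*85,o["force"],o["moment"],np.linalg.norm(o["eef_pos"][:2]-[.566,.0068]))
E
```

```text
[ 0.54892938 -0.03757489  0.09188813] [0.57132272 3.08663502 0.00866557] 15.485487338112263 [ 5.86065491 15.39301437  3.00721616] [ 2.53712099 -0.94738637 -0.10099579] 0.04754510109947211
```

View pics/w5.png

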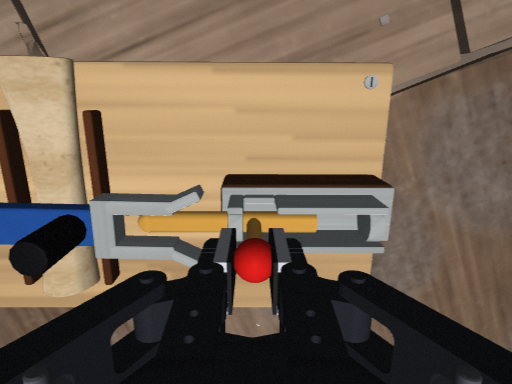

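The rod is inside the fork (tip at about (140,222)) and the ball is at (253,260). The stem faces the barrel notch near (258,204), and there's about 16 N of resistance, so it looks like the end stop. I'll check the travel from the images.

```bash
python3 - <<'E'
from h import *
A=dict(np.load("pics/w4.npz"));B=dict(np.load("pics/w5.npz"))
def red(f):
    h=cv2.cvtColor(f["image"],cv2.COLOR_RGB2HSV)
    b,m=blobs(h,((h[...,0]<6)|(h[...,0]>172))&(h[...,1]>150)&(h[...,2]>60),(100,60,420,330),60)
    c,r=cv2.minEnclosingCircle(np.argwhere(m)[:,::-1].astype(np.float32));return c,r
y=np.array([.361,.9325])
for f in(A,B):print(red(f))
p=[plane(f,red(f)[0],.109)[:2] for f in(A,B)];print("ball travel",(p[1]-p[0])@y*1e3)
t=[plane(A,(176,185),.064)[:2],plane(B,(138,222),.064)[:2]];print("tip travel",(t[1]-t[0])@y*1e3)
m=[plane(A,(166,187),.066)[:2],plane(B,(203,222),.066)[:2]];print("lips shift (calib check)",(m[1]-m[0])@y*1e3)
E
```

```text
((250.05978393554688, 198.91847229003906), 13.081764221191406)
((254.5780792236328, 259.9811096191406), 22.307815551757812)
ball travel -43.85311149269731
tip travel -45.62681150652876
lips shift (calib check) -0.6655400134549487
```

Call:
send_rows(slide=[[0,-1,0],[0,-2,0],[0,-3,0],[0,-3,0]], spin=[0,0,0,0])

```text
time_s: 9.75
eef_pos: [0.5487, -0.0382, 0.0919]
eef_rot: [0.57, 3.086, 0.015]
force: [11.5, 26.6, 0.3]
width: 0.18
finger_force: 59.0
```

The end stop is confirmed: 3 mm more command gave 0.6 mm of motion, and the tip sits about 35 mm inside the lips by image scale. Now I'll ease the preload and turn the handle down along its 45 mm arc toward jig -x (tool +x).

```bash
python3 -c "
import numpy as np
p=np.r_[0,np.linspace(.1,1.4,10),1.49];print(np.c_[45*np.sin(p),45*(1-np.cos(p))].round(1).tolist())"
```

```text
[[0.0, 0.0], [4.5, 0.2], [10.9, 1.3], [17.1, 3.4], [22.9, 6.2], [28.2, 9.9], [33.0, 14.4], [37.0, 19.4], [40.3, 25.0], [42.8, 31.0], [44.3, 37.4], [44.9, 41.4]]
```

Call:
send_rows(slide=[[0,2,0],[4.5,3,0.2],[10.9,3,1.3],[17.1,3,3.4],[22.9,3,6.2],[28.2,3,9.9],[33,3,14.4],[37,3,19.4],[40.3,3,25],[42.8,3,31],[44.3,3,37.4],[44.9,3,41.4]], spin=[0,0,0,0,0,0,0,0,0,0,0,0])

```text
time_s: 10.95
eef_pos: [0.5047, -0.0246, 0.0486]
eef_rot: [-0.573, -3.087, 0.0]
force: [-0.5, 0.2, 0.1]
width: 0.005
finger_force: 0.0
```

Call:
send_rows(slide=[[0,0,0],[0,0,1],[0,0,2],[0,0,2]], spin=[0,0,0,0])

```text
time_s: 11.35
eef_pos: [0.5057, -0.0246, 0.0481]
eef_rot: [0.573, 3.088, 0.0]
force: [0.1, 0.1, 0.3]
width: -0.002
finger_force: 0.0
```

```bash
python3 - <<'E'
from h import *
from station import env
f=env.grab_frame("wrist");np.savez("pics/w6.npz",**f);cv2.imwrite("pics/w6.png",f["image"][:,:,::-1])
o=env.get_obs();print(o["eef_pos"],o["eef_rot"],o["width"]*85,o["force"],o["moment"])
E
```

```text
[ 0.50570319 -0.02465231  0.04806742] [ 5.73262959e-01  3.08848434e+00 -2.36355184e-05] 0.07552216206445804 [-0.83422006 -0.17305194  0.30691059] [-0.01191041  0.00681172 -0.03141846]
```

View pics/w6.png

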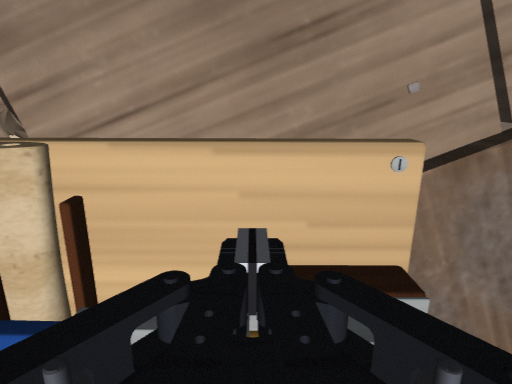

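The ball slipped out partway and the fingers are now shut beside the handle, empty. I'll rise straight up and locate the ball again.

Call:
send_rows(slide=[[5,0,0],[5,0,-20],[5,0,-60],[5,0,-100],[0,0,-130],[-15,0,-140],[-25,0,-140],[-25,0,-140],[-25,0,-140]], spin=[0,0,0,0,0,0,0,0,0])

```text
time_s: 12.3
eef_pos: [0.5276, -0.0333, 0.186]
eef_rot: [-0.573, -3.085, 0.0]
force: [-0.0, 0.5, -1.1]
width: 0.0
finger_force: 0.0
```

```bash
cat > look.py <<'E'
from h import *
from station import env
import sys
n=sys.argv[1]
o=env.get_obs();T=R.from_rotvec(o["eef_rot"])
fs={k:env.grab_frame(k) for k in("wrist","top","scene")}
f=fs["wrist"];np.savez(f"pics/{n}.npz",**f);cv2.imwrite(f"pics/{n}.png",f["image"][:,:,::-1])
print(o["eef_pos"],o["width"]*85)
c=np.array([.518,-.1108]);a=np.radians(-21.12);Q=np.array([[np.cos(a),-np.sin(a)],[np.sin(a),np.cos(a)]])
rs={}
for k,roi in(("wrist",(0,0,512,384)),("top",(240,170,340,250)),("scene",(225,185,325,275))):
    h=cv2.cvtColor(fs[k]["image"],cv2.COLOR_RGB2HSV)
    b,m=blobs(h,((h[...,0]<6)|(h[...,0]>172))&(h[...,1]>140)&(h[...,2]>60),roi,3)
    if b: A,u=max(b,key=lambda t:t[0]);rs[k]=ray(fs[k],u);print(k,A,u)
for k in("top","scene"):
    if k in rs and "wrist" in rs:
        p,e=tri(rs["wrist"],rs[k]);print("ball tri",k,p.round(4),e,"jig",(Q.T@(p[:2]-c)*1e3).round(1))
if "wrist" in rs: # ball on its 45 mm circle about axis (jig x 0, z .064)
    O,d=rs["wrist"];s=np.linspace(.05,.5,9001);P=O+d*s[:,None];jx=(P[:,:2]-c)@Q[:,0]
    e=abs(np.hypot(jx,P[:,2]-.064)-.045);i=int(np.argmin(e));p=P[i]
    print("on circle",e[i],p.round(4),"theta",np.arctan2(-jx[i],p[2]-.064),"jig",(Q.T@(p[:2]-c)*1e3).round(1),"tool mm",(T.inv().apply(p-o["eef_pos"])*1e3).round(1))
E
python3 look.py w7
```

```text
[ 0.52759032 -0.03334541  0.18597058] 0.01284048166248481
wrist 485 [258.77319588 216.61443299]
scene 17 [259.05882353 203.17647059]
ball tri scene [ 0.5426 -0.0332  0.1077] 0.0009079523742997066 jig [-5.  81.3]
on circle 2.5435400663603724e-06 [ 0.5426 -0.0334  0.1087] theta 0.1099521343664859 jig [-4.9 81.1] tool mm [-14.3   5.4  77.2]
```

View pics/w7.png

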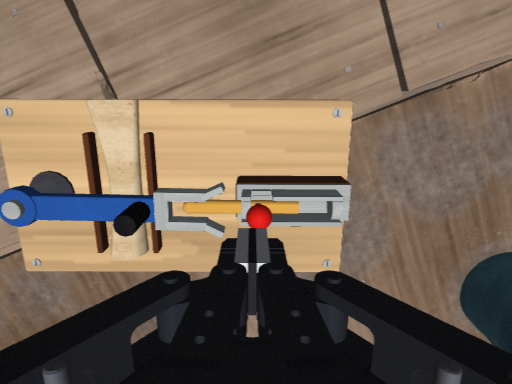

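The handle has only leaned to about 0.11 rad, with the ball at (259,217), and the bolt is still home with its rod tip deep in the fork at (183,208). I'll push the ball over with the shut fingers from its +x side instead, then press it down from above.

Call:
send_rows(slide=[[-20,3,0],[-45,5,0],[-48,5,30],[-48,5,65],[-48,5,84],[-48,5,89],[-48,5,89],[-48,5,89]], spin=[0,0,0,0,0,0,0,0], gripper=255)

```text
time_s: 13.25
eef_pos: [0.5762, -0.0462, 0.1003]
eef_rot: [0.573, 3.087, 0.0]
force: [-0.2, -0.5, -0.0]
width: -0.006
finger_force: 0.0
```

Call:
send_rows(slide=[[5,0,0],[10,0,0],[15,0,0],[20,0,0],[25,0,0],[30,0,0],[30,0,0]], spin=[0,0,0,0,0,0,0])

```text
time_s: 13.95
eef_pos: [0.5467, -0.0351, 0.0987]
eef_rot: [-0.573, -3.088, -0.0]
force: [0.9, 0.5, -0.1]
width: 0.0
finger_force: 0.0
```

```bash
python3 look.py w8
```

```text
[ 0.54665279 -0.03506177  0.09872182] 0.03182575791123191
wrist 1344 [251.06324405 208.4702381 ]
scene 17 [256.         205.64705882]
ball tri scene [ 0.5284 -0.0279  0.1029] 0.0007313355147981545 jig [-20.2  81.1]
on circle 1.2269665185110634e-05 [ 0.5283 -0.028   0.1042] theta 0.46647176495771403 jig [-20.2  81. ] tool mm [19.7  0.  -5.4]
```

It's at 0.47 rad, past the 0.35 wall stop, so the handle is in the notch. I'll carry on over and then press down.

Call:
send_rows(slide=[[5,0,0],[10,0,0],[15,0,0],[20,0,0],[25,0,0],[30,0,0],[35,0,0],[40,0,0],[45,0,0],[45,0,0]], spin=[0,0,0,0,0,0,0,0,0,0])

```text
time_s: 15.1
eef_pos: [0.5047, -0.0189, 0.0988]
eef_rot: [-0.573, -3.088, -0.0]
force: [-0.8, 0.3, 1.3]
width: -0.001
finger_force: 0.5
```

Call:
send_rows(slide=[[0,0,4],[0,0,8],[0,0,12],[0,0,16],[0,0,20],[0,0,22],[0,0,22]], spin=[0,0,0,0,0,0,0])

```text
time_s: 15.8
eef_pos: [0.5055, -0.0192, 0.0777]
eef_rot: [-0.573, -3.088, -0.0]
force: [-6.9, 1.2, 12.8]
width: 0.001
finger_force: 6.3
```

12.8 N upward with the tip at 77.7 mm matches the ball resting on its end stop. I'll press 1.5 mm more, then rise clear and check.

Call:
send_rows(slide=[[0,0,1],[0,0,1.5],[0,0,1.5],[0,0,-10],[0,0,-50],[-10,0,-90],[-20,0,-110],[-20,0,-110],[-20,0,-110],[-20,0,-110]], spin=[0,0,0,0,0,0,0,0,0,0])

```text
time_s: 16.8
eef_pos: [0.5229, -0.0262, 0.185]
eef_rot: [-0.573, -3.086, 0.0]
force: [-0.4, -0.0, -0.3]
width: -0.001
finger_force: 0.0
```

```bash
python3 look.py w9; python3 - <<'E'
from h import *
f=dict(np.load("pics/w9.npz"));im=f["image"];h=cv2.cvtColor(im,cv2.COLOR_RGB2HSV).astype(int)
def box(c,roi,n):
    b,m=blobs(h,c,roi,80)
    for a,q in b:print(n,a,q.round(1))
    ys,xs=np.nonzero(m);print(n,xs.min(),xs.max(),ys.min(),ys.max())
box((h[...,0]>15)&(h[...,0]<24)&(h[...,1]>205)&(h[...,2]>120),(100,100,400,300),"rod")
box((h[...,0]>100)&(h[...,0]<125)&(h[...,1]>150),(0,100,300,300),"blue")
E
```

```text
[ 0.52290862 -0.02620486  0.18500608] -0.12263155925995749
wrist 395 [252.28860759 164.66582278]
scene 17 [251.41176471 214.29411765]
ball tri scene [ 0.5073 -0.0194  0.0689] 0.00037486720434243867 jig [-43.   81.4]
on circle 2.0412432553754134e-06 [ 0.5064 -0.0191  0.0743] theta 1.3394051556975202 jig [-43.8  81.3] tool mm [ 17.6   0.7 110.7]Traceback (most recent call last):
  File "<stdin>", line 7, in <module>
  File "<stdin>", line 6, in box
    return umr_minimum(a, axis, None, out, keepdims, initial, where)
ValueError: zero-size array to reduction operation minimum which has no identity
```

The ball is at z 0.069, so the handle is fully down. Image travel reads about 45 mm with a known 3% scale bias, so I'll verify the bolt is home by pushing the ball gently toward -y with the shut fingers.

Call:
send_rows(slide=[[8,25,0],[17,45,10],[17,45,50],[17,45,90],[17,45,115],[17,45,123],[17,45,123],[17,45,123]], spin=[0,0,0,0,0,0,0,0])

```text
time_s: 17.75
eef_pos: [0.5253, 0.0216, 0.0652]
eef_rot: [0.573, 3.087, 0.0]
force: [1.1, 0.7, 0.7]
width: -0.0
finger_force: 0.0
```

Call:
send_rows(slide=[[0,-4,0],[0,-8,0],[0,-12,0],[0,-16,0],[0,-18,0],[0,-20,0],[0,-20,0]], spin=[0,0,0,0,0,0,0])

```text
time_s: 18.45
eef_pos: [0.5171, 0.0028, 0.0639]
eef_rot: [-0.574, -3.089, 0.0]
force: [0.1, 0.2, -0.2]
width: 0.0
finger_force: 0.0
```

Call:
send_rows(slide=[[0,-2,0],[0,-4,0],[0,-6,0],[0,-6,0]], spin=[0,0,0,0])

```text
time_s: 18.85
eef_pos: [0.5154, -0.0014, 0.064]
eef_rot: [0.573, 3.088, 0.004]
force: [1.6, 6.9, -0.5]
width: -0.002
finger_force: 3.0
```

Call:
send_rows(slide=[[0,-1,0],[0,-2,0],[0,-3,0],[0,-3,0]], spin=[0,0,0,0])

```text
time_s: 19.25
eef_pos: [0.515, -0.0024, 0.0643]
eef_rot: [0.572, 3.087, 0.008]
force: [5.5, 15.7, -1.5]
width: -0.001
finger_force: 7.5
```

Stiff again (16 N with about 1 mm of motion, against 1.5 N friction), so the bolt is at its end stop. I'll back off, rise and run a final numeric check.

Call:
send_rows(slide=[[0,5,0],[0,20,0],[0,25,-30],[0,25,-75],[-10,15,-110],[-20,-10,-125],[-20,-25,-125],[-20,-25,-125],[-20,-25,-125]], spin=[0,0,0,0,0,0,0,0,0])

```text
time_s: 20.15
eef_pos: [0.5224, -0.0355, 0.1869]
eef_rot: [-0.575, -3.085, -0.001]
force: [0.8, 0.5, 0.1]
width: -0.001
finger_force: 0.0
```

```bash
python3 look.py w10; python3 - <<'E'
from h import *
A=dict(np.load("pics/w9.npz"));B=dict(np.load("pics/w10.npz"));y=np.array([.3603,.9328]);x=np.array([y[1],-y[0]]);c=np.array([.518,-.1108])
for n,f in(("w4",dict(np.load("pics/w4.npz"))),("w9",A),("w10",B)):
    h=cv2.cvtColor(f["image"],cv2.COLOR_RGB2HSV).astype(int)
    rod=((h[...,0]>12)&(h[...,0]<24)&(h[...,1]>190)&(h[...,2]>110)).astype(np.uint8)
    k,l,s,q=cv2.connectedComponentsWithStats(rod)
    for i in range(1,k):
        if s[i,4]>80:
            p=plane(f,(s[i,0],q[i][1]),.064)[:2]-c;print(n,"rod",s[i],"left end jig",(p@x*1e3).round(1),(p@y*1e3).round(1))
    bl=((h[...,0]>100)&(h[...,0]<125)&(h[...,1]>150)&(h[...,2]>90)).astype(np.uint8)
    k,l,s,q=cv2.connectedComponentsWithStats(bl)
    for i in range(1,k):
        if s[i,4]>300:print(n,"blue",s[i],q[i].round(1))
E
```

```text
[ 0.52242468 -0.03546959  0.18688462] -0.126113911982059
wrist 398 [262.62562814 160.94472362]
scene 16 [251.5    214.1875]
ball tri scene [ 0.5072 -0.0197  0.0697] 0.00018018399979197815 jig [-42.9  81.1]
on circle 4.427989037145141e-06 [ 0.5126 -0.0207  0.0391] theta 2.1583217861821185 jig [-37.5  82.1] tool mm [ 14.   10.2 147.9]
w4 blue [   0  173   93   27 1535] [ 35. 184.]
w9 blue [   0  197  149   37 2940] [ 66.4 215.4]
w10 blue [   3  194  157   37 3055] [ 74.4 211.6]
```

```bash
python3 -c "
from station import env
print(env.finish_job())"
```

```text
the job is handed in; nothing more can be done
None
```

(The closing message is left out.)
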